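# Put the colour-coded chopping boards away, ready-to-eat before raw

### The arm

A 6-joint arm with a two-finger parallel gripper is mounted at the origin on a cart in front of the work surface, level with it; the furniture and walls round the work are solid. World frame = base frame: x ahead of the robot, y to its left, z up, the work surface at z = 0. Lengths are in m, angles in rad, forces in N, time in s.
With the tool pointing down it reaches from about 0.425 to 0.925 m from the base axis. Payload 12.5 kg.
Tool frame: the origin (TCP) lies midway between the tips of the shut fingers; the grasp point (between the pads) lies 19 mm behind it; z points along the fingers, y is the line along which they close (so a half turn about z gives the same grasp; the last joint's range is limited). The gripper opens to 85 mm and grips with 20 to 120 N. Pads are 22 mm wide; open, the fingers measure 114 mm over their backs; the gripper's body (76 mm by 85 mm) begins 54 mm behind the grasp point. The pads swing forward as they close: fully open they stand 13 mm farther back than shut.
Start: joints at [1.026, 0.491, 1.559, -0, 1.092, -0.106], TCP at [0.266, 0.566, 0.231] pointing down, gripper open.
Joint ranges: [-3.1, 3.1], [-0.84, 2.19], [0.05, 2.79], [-1.13, 4.28], [0.06, 2.93], [-2.69, 2.69]. Speed limits (rad/s): [2.22, 2.22, 2.79, 3.14, 3.14, 3.14].

### API

Orientations are given as a unit quaternion [w, x, y, z].
In Python, from rig import arm, read_camera, camera_params gives the robot as it stands.
- The arm moves only by the tool apply_moves, never from a script. Its argument "series" is a list of rows, each a list of 2 entries, a list of its own where there are three numbers: the shift along the tool's x, y, z in mm, then the turn about the tool's z in rad. A call has 1 to 10 rows; each row is the pose to reach, as a shift and turn from the pose commanded when the call began, along the tool's axes at that moment; what a row does not reach only later rows make up. A row lasts 1/10 s, in which the tool goes at most 50 mm and 8.59 degrees, less where a joint would pass 70% of its speed; a pose out of reach is approached as far as the arm can. A call with a gripper value outside its range is refused whole. "claw" is the finger opening in mm, from 0 to 85.4, set as the call begins (left out, the last holds). The fingers move at their own pace and stop on an object; "newtons" is the grip in N (left out, the last holds). Time passes only in rows, so rows that repeat a pose let the fingers close. It gives the time, the measured TCP pose, the force, the opening and the grip force at its end, in the units of the state.
- arm.state(): the state, without advancing time (a new reading comes with each control period).
- read_camera(name): name is "scene" or "top" or "wrist"; returns the picture (400x640x3 uint8, red, green, blue); there is no depth.
- camera_params(name): a dict with "fx", "fy", "cx", "cy" (pixels), "world_to_cam" (4x4, takes a point from world to camera coordinates); the wrist camera has in their place "hand_eye" (4x4, takes a point from camera to tool coordinates, whose origin is the TCP and whose axes are the flange's). Camera axes: x right, y up, looking along -z (the intrinsics and any distortion apply to the point x, -y, -z); pixel columns grow to the right and rows downward; lengths in m; the calibration is good to about 2 mm. The wrist camera is an equidistant fisheye: a pixel r from the principal point sees the ray r / f radians off the axis. A picture is of the moment at which its call begins: read the wrist's pose just before it. camera_params takes no time and is no camera call.
- arm.sign_off(): hands the job in; it is judged then, once.
The state is a dict: "time": time; "qpos": joint angles; "qd": joint speeds; "joint_torque": joint torques, N m; "tool_pos": TCP position; "tcp_rot": TCP orientation; "contact_force": force on the tool from outside, world axes, zero at the start; "moment": the same for the moment, N m; "gripper_width": finger opening in m; "grip_force": force on a finger pad.
Only numpy, scipy, OpenCV 4.12 (cv2) and the standard library are available. Lean on these libraries where they do the work, as an engineer would, in place of code of your own. Each camera call takes 0.05 s, during which the arm holds its last target. There are 200 camera calls.

### The job

The four washed chopping boards in the wire draining rack are dry: lower each one upright, without dropping it, into the slot of its own colour in the bamboo storage rack, fully down and centred along the slot. Keep to the hygiene order, so that nothing is carried from a raw-food board to a ready-to-eat one: green (salad) first, then yellow (cooked meat), then blue (raw fish), and red (raw meat) last. Leave the mug and the salt shaker alone.

Things in the scene. Friction and masses are not known exactly. Their poses are not given: they have to be found in the camera images.
- green_board_mid (a point): centre of the loose green plastic board, 170 long (x) x 12 thick (y) x 125 mm high (z), 0.26 kg, either way round; grip its top edge at mid-length. It stands on edge in a wire drainer, lower edge at z = 20 mm, between wire hoops 74 mm high; the four boards are in a row, 60 mm centre to centre, order varies. Lift it straight up 60 mm to leave the hoops, 130 mm to pass over other boards.
- green_slot: fixed slot, green floor and lips, white walls, on the bamboo rack, 150 long (x) x 48 wide (y) x 79 mm high, ends open; four in a row, 60 mm centre to centre, order varies. Origin: centre of its underside, 14 mm over the worktop; z up. Floor 8 mm over the origin; 19 mm wide between the walls, the lips flare to 42 mm. A board fully home has its centre 70 mm over the origin and may lean a few degrees.
- yellow_board_mid (a point): centre of the loose yellow plastic board, 170 long (x) x 12 thick (y) x 125 mm high (z), 0.26 kg, either way round; grip its top edge at mid-length. It stands on edge in a wire drainer, lower edge at z = 20 mm, between wire hoops 74 mm high; the four boards are in a row, 60 mm centre to centre, order varies. Lift it straight up 60 mm to leave the hoops, 130 mm to pass over other boards.
- yellow_slot: fixed slot, yellow floor and lips, white walls, on the bamboo rack, 150 long (x) x 48 wide (y) x 79 mm high, ends open; four in a row, 60 mm centre to centre, order varies. Origin: centre of its underside, 14 mm over the worktop; z up. Floor 8 mm over the origin; 19 mm wide between the walls, the lips flare to 42 mm. A board fully home has its centre 70 mm over the origin and may lean a few degrees.
- blue_board_mid (a point): centre of the loose blue plastic board, 170 long (x) x 12 thick (y) x 125 mm high (z), 0.26 kg, either way round; grip its top edge at mid-length. It stands on edge in a wire drainer, lower edge at z = 20 mm, between wire hoops 74 mm high; the four boards are in a row, 60 mm centre to centre, order varies. Lift it straight up 60 mm to leave the hoops, 130 mm to pass over other boards.
- blue_slot: fixed slot, blue floor and lips, white walls, on the bamboo rack, 150 long (x) x 48 wide (y) x 79 mm high, ends open; four in a row, 60 mm centre to centre, order varies. Origin: centre of its underside, 14 mm over the worktop; z up. Floor 8 mm over the origin; 19 mm wide between the walls, the lips flare to 42 mm. A board fully home has its centre 70 mm over the origin and may lean a few degrees.
- red_board_mid (a point): centre of the loose red plastic board, 170 long (x) x 12 thick (y) x 125 mm high (z), 0.26 kg, either way round; grip its top edge at mid-length. It stands on edge in a wire drainer, lower edge at z = 20 mm, between wire hoops 74 mm high; the four boards are in a row, 60 mm centre to centre, order varies. Lift it straight up 60 mm to leave the hoops, 130 mm to pass over other boards.
- red_slot: fixed slot, red floor and lips, white walls, on the bamboo rack, 150 long (x) x 48 wide (y) x 79 mm high, ends open; four in a row, 60 mm centre to centre, order varies. Origin: centre of its underside, 14 mm over the worktop; z up. Floor 8 mm over the origin; 19 mm wide between the walls, the lips flare to 42 mm. A board fully home has its centre 70 mm over the origin and may lean a few degrees.
- mug_mid (a point): white mug with thin red lines, 82 mm across, 94 mm high, standing beyond the racks; this point is on its axis, half-way up. To be left alone.
- salt_mid (a point): small grey-topped glass salt shaker, 44 mm across, 90 mm high, standing at the worktop's front between the racks; this point is on its axis, half-way up. To be left alone.
Not all that is in view belongs to the job. There is more than one size of the part that bears blue_board_mid; the job needs the largest.

How it is judged:
On the way, in this order (a step that is already met when the one before it is completed fails the run):
1. the green board is fully home in the green slot (x of green_board_mid in the frame of green_slot between -0.015 and 0.015 m and y of green_board_mid in the frame of green_slot between -0.01 and 0.01 m and z of green_board_mid in the frame of green_slot between 0.064 and 0.076 m and angle between green_board_mid's own z axis and vertical below 0.17 rad), for 0.2 s.
2. the yellow board is fully home in the yellow slot (x of yellow_board_mid in the frame of yellow_slot between -0.015 and 0.015 m and y of yellow_board_mid in the frame of yellow_slot between -0.01 and 0.01 m and z of yellow_board_mid in the frame of yellow_slot between 0.064 and 0.076 m and angle between yellow_board_mid's own z axis and vertical below 0.17 rad), for 0.2 s.
3. the blue board is fully home in the blue slot (x of blue_board_mid in the frame of blue_slot between -0.015 and 0.015 m and y of blue_board_mid in the frame of blue_slot between -0.01 and 0.01 m and z of blue_board_mid in the frame of blue_slot between 0.064 and 0.076 m and angle between blue_board_mid's own z axis and vertical below 0.17 rad), for 0.2 s.
4. the red board is fully home in the red slot (x of red_board_mid in the frame of red_slot between -0.015 and 0.015 m and y of red_board_mid in the frame of red_slot between -0.01 and 0.01 m and z of red_board_mid in the frame of red_slot between 0.064 and 0.076 m and angle between red_board_mid's own z axis and vertical below 0.17 rad), for 0.2 s.
At the end, for the whole second after the job is handed in: Every board stands in the slot of its own colour, fully down (its centre 64 to 76 mm above the slot's origin), centred along the slot within 15 mm and across it within 10 mm, within about 10 degrees of upright, released and at rest; they went home in the order green, yellow, blue, red (all of step 1 and all of step 2 and all of step 3 and all of step 4 and linear speed of each of green_board, yellow_board, blue_board, red_board below 0.02 m/s and angular speed of each of green_board, yellow_board, blue_board, red_board below 0.5 rad/s); the robot touches nothing.
It fails at once if the mug is pushed (moved more than 30 mm) or tipped (distance of mug_mid from where it was at the start of the episode above 0.03 m or angle between mug_mid's own z axis and vertical above 0.5 rad).
It fails at once if the salt shaker is pushed (moved more than 30 mm) or tipped (distance of salt_mid from where it was at the start of the episode above 0.03 m or angle between salt_mid's own z axis and vertical above 0.5 rad).
It fails at once if a board is dropped (falls freely, faster than 0.8 m/s, out of the fingers) ((linear speed of green_board above 0.8 m/s and contact force between the fingers and green_board below 0.1 N) or (linear speed of yellow_board above 0.8 m/s and contact force between the fingers and yellow_board below 0.1 N) or (linear speed of blue_board above 0.8 m/s and contact force between the fingers and blue_board below 0.1 N) or (linear speed of red_board above 0.8 m/s and contact force between the fingers and red_board below 0.1 N)).
It also fails if it takes over 109 s, if anything falls off the work surface, if the arm or the gripper's body presses on something with over 40 N, if the wrist force passes 120 N, or if a joint passes its speed limit or range.

## Working session

There is one attempt and no reset: what is moved stays moved. The work goes in short steps, Python scripts to look and compute and a tool call to move; the robot and the scene stay as the last step left them, time stands still between calls to the robot, and variables do not carry over. Pictures are saved under pics/ and viewed, at most 14 in all, crops included, and the job is handed in when it is done.

Besides the shell and the picture viewer there is one more tool, called in YAML: its name, and indented under it one key for each argument. apply_moves: Moves the arm, as the interface text tells. Its arguments: {"type":"object","properties":{"series":{"type":"array"},"claw":{"type":"number"},"newtons":{"type":"number"}},"required":["series"]}

```bash
mkdir -p pics; ls; python3 - <<'E'
from rig import arm, read_camera, camera_params
import cv2
print(arm.state())
for n in("scene","top","wrist"):
    cv2.imwrite(f"pics/{n}0.png",read_camera(n)[:,:,::-1]); print(n,camera_params(n))
E
```

```text
pics
{'time': 0.0, 'qpos': array([ 1.02640961e+00,  4.91558242e-01,  1.55946656e+00, -3.84540929e-06,
        1.09167141e+00, -1.05619397e-01]), 'qd': array([-2.58792154e-03, -1.26429687e-03,  8.17497370e-05, -1.57385796e-03,
       -4.24020107e-04, -3.26786160e-04]), 'joint_torque': array([-2.50845451e-04, -6.18457317e+01, -2.61609524e+01, -1.34041734e-04,
        3.90749701e-03, -1.14036575e-05]), 'tool_pos': array([0.26538808, 0.56560668, 0.23072266]), 'tcp_rot': array([-1.74572651e-04,  2.17627199e-01,  9.76031812e-01, -5.23436673e-04]), 'contact_force': array([0.08264584, 0.09520309, 0.27498636]), 'moment': array([-0.04148415,  0.06397797, -0.03253255]), 'grip_force': 0.0, 'gripper_width': 0.08506420514509519}
scene {'fx': 384.9446430567587, 'fy': 384.9446430567587, 'cx': 315.66115622405323, 'cy': 200.44551806076066, 'world_to_cam': array([[ 0.85956534, -0.51100049, -0.00509117, -0.39802916],
       [ 0.39678365,  0.66109409,  0.63680244, -0.28271027],
       [-0.32204061, -0.5493934 ,  0.77101021, -1.03296862],
       [ 0.        ,  0.        ,  0.        ,  1.        ]])}
top {'fx': 372.9089912374288, 'fy': 372.9089912374288, 'cx': 317.36838808633536, 'cy': 203.40004832140917, 'world_to_cam': array([[ 0.02767044, -0.99928519,  0.02575773,  0.0354057 ],
       [ 0.99263659,  0.03050797,  0.11722567, -0.51300457],
       [-0.1179277 ,  0.02232438,  0.99277121, -1.08793921],
       [ 0.        ,  0.        ,  0.        ,  1.        ]])}
wrist {'fx': 309.70691628693146, 'fy': 309.70691628693146, 'cx': 323.3401071206927, 'cy': 194.15164942840227, 'hand_eye': array([[-5.56846567e-04,  9.54988596e-01,  2.96641992e-01,
         7.61862584e-02],
       [ 9.99999704e-01,  3.74517427e-04,  6.71471118e-04,
        -8.20645176e-04],
       [ 5.30149665e-04,  2.96642278e-01, -9.54988522e-01,
        -1.43845435e-01],
       [ 0.00000000e+00,  0.00000000e+00,  0.00000000e+00,
         1.00000000e+00]])}
```

View pics/top0.png

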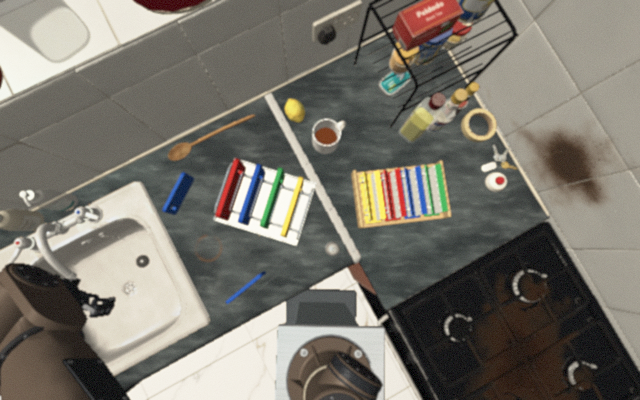

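View pics/scene0.png

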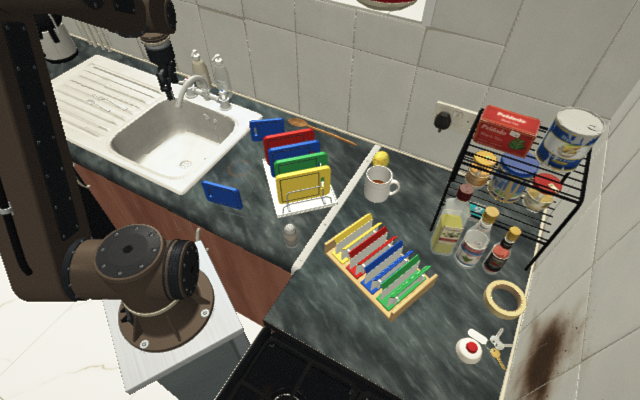

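```bash
cat > h.py <<'E'
import numpy as np, cv2
from rig import arm, read_camera, camera_params
from scipy.spatial.transform import Rotation as R
def ray(n,u,v):
    p=camera_params(n); W=np.linalg.inv(p["world_to_cam"])
    d=W[:3,:3]@np.array([(u-p["cx"])/p["fx"],-(v-p["cy"])/p["fy"],-1]); return W[:3,3],d
def cast(n,u,v,z):
    o,d=ray(n,u,v); return o+d*(z-o[2])/d[2]
def tool(s=None):
    s=s or arm.state(); w,x,y,z=s["tcp_rot"]; T=np.eye(4); T[:3,:3]=R.from_quat([x,y,z,w]).as_matrix(); T[:3,3]=s["tool_pos"]; return T
def wcast(T,u,v,z):
    p=camera_params("wrist"); a,b=(u-p["cx"])/p["fx"],(v-p["cy"])/p["fy"]; r=np.hypot(a,b)+1e-9
    c=np.array([np.sin(r)*a/r,-np.sin(r)*b/r,-np.cos(r)]); M=T@p["hand_eye"]; d=M[:3,:3]@c; o=M[:3,3]
    return o+d*(z-o[2])/d[2]
def wproj(T,P):
    p=camera_params("wrist"); c=np.linalg.inv(T@p["hand_eye"])@np.append(P,1); x,y,z=c[0],-c[1],-c[2]
    r=np.hypot(x,y); t=np.arctan2(r,z); return p["cx"]+p["fx"]*t*x/r, p["cy"]+p["fy"]*t*y/r
HUE={"red":[(0,6),(172,180)],"yellow":[(20,35)],"green":[(45,85)],"blue":[(100,125)]}
def mask(img,c,s=120,v=50):
    h=cv2.cvtColor(img,cv2.COLOR_RGB2HSV); m=np.zeros(h.shape[:2],np.uint8)
    for a,b in HUE[c]: m|=cv2.inRange(h,(a,s,v),(b,255,255))
    return m
def blobs(m,amin=40):
    out=[]
    for k in cv2.findContours(m,cv2.RETR_EXTERNAL,cv2.CHAIN_APPROX_NONE)[0]:
        if cv2.contourArea(k)>amin: out.append((cv2.minAreaRect(k),k))
    return out
E
python3 - <<'E'
from h import *
t=cv2.imread("pics/top0.png")[:,:,::-1].copy()
for c in HUE:
    for r,k in blobs(mask(t,c)):
        (u,v),_,_=r
        if not(150<u<460 and 140<v<310): continue
        b=cv2.boxPoints(r); print(c,np.round([u,v]),np.round(r[1],1),"z.145",np.round(cast("top",u,v,.145),3),"z.09",np.round(cast("top",u,v,.09),3))
        # long axis end points
        e=sorted([(np.linalg.norm(b[i]-b[(i+1)%4]),i) for i in range(4)])[:2]
        P=[cast("top",*((b[i]+b[(i+1)%4])/2),.145 if u<330 else .093) for _,i in e]
        d=P[0]-P[1]; print("   len",round(np.linalg.norm(d),3),"yaw",round(np.degrees(np.arctan2(d[1],d[0]))%180,1))
a=cv2.resize(t[145:305,155:325],None,fx=3.4,fy=3.4,interpolation=2); cv2.imwrite("pics/c1.png",a[:,:,::-1])
E
```

```text
red [390. 195.] [50.1  6.1] z.145 [ 0.528 -0.143  0.145] z.09 [ 0.537 -0.155  0.09 ]
   len 0.144 yaw 7.7
red [400. 191.] [48.5  5.1] z.145 [ 0.538 -0.17   0.145] z.09 [ 0.547 -0.184  0.09 ]
   len 0.139 yaw 8.2
red [230. 188.] [13.  61.3] z.145 [0.532 0.287 0.145] z.09 [0.54  0.299 0.09 ]
   len 0.165 yaw 164.9
yellow [292. 206.] [ 5.4 61.3] z.145 [0.489 0.12  0.145] z.09 [0.495 0.123 0.09 ]
   len 0.165 yaw 164.6
yellow [372. 197.] [52.2 21.6] z.145 [ 0.521 -0.094  0.145] z.09 [ 0.528 -0.103  0.09 ]
   len 0.149 yaw 8.4
green [273. 197.] [ 7.1 60.4] z.145 [0.512 0.174 0.145] z.09 [0.519 0.179 0.09 ]
   len 0.163 yaw 165.1
green [441. 187.] [45.7  4. ] z.145 [ 0.552 -0.282  0.145] z.09 [ 0.561 -0.302  0.09 ]
   len 0.132 yaw 8.1
blue [245. 287.] [ 3.8 48.4] z.145 [0.273 0.235 0.145] z.09 [0.267 0.244 0.09 ]
   len 0.123 yaw 130.7
blue [178. 194.] [13.9 44.3] z.145 [0.513 0.427 0.145] z.09 [0.521 0.446 0.09 ]
   len 0.117 yaw 157.5
blue [409. 193.] [47.   3.3] z.145 [ 0.534 -0.196  0.145] z.09 [ 0.542 -0.211  0.09 ]
   len 0.135 yaw 9.7
blue [421. 190.] [47.7  4.6] z.145 [ 0.544 -0.227  0.145] z.09 [ 0.553 -0.243  0.09 ]
   len 0.137 yaw 8.1
blue [252. 193.] [ 9.2 60.4] z.145 [0.52  0.23  0.145] z.09 [0.527 0.238 0.09 ]
   len 0.163 yaw 164.5
```

View pics/c1.png

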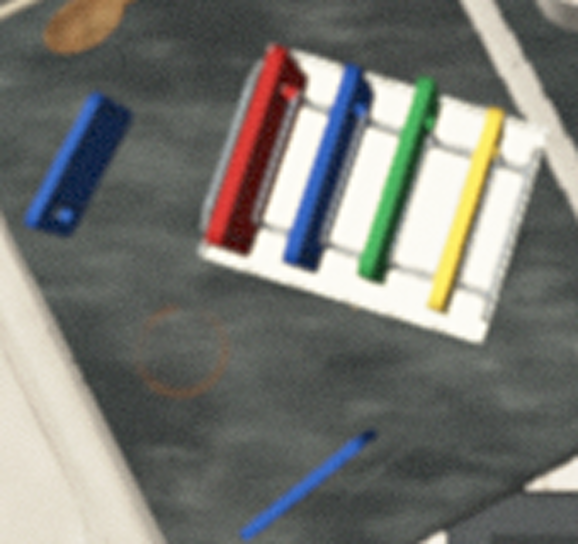

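The crop shows three blue boards: (252,193) in the drainer, about 165 mm long; (178,194) and (245,287) loose, about 120 mm long. The one in the drainer is the largest, so it is the one meant. The drainer runs red, blue, green, yellow from left to right (edge yaw about -15°). The rack runs yellow, red, blue, green (yaw about 8°).

apply_moves:
  series:
    - [[0, 0, -45], 0]
    - [[-20, -10, -90], 0]
    - [[-60, -38, -120], -0.02]
    - [[-105, -67, -120], -0.05]
    - [[-150, -96, -120], -0.08]
    - [[-195, -125, -120], -0.11]
    - [[-240, -154, -120], -0.14]
    - [[-285, -183, -120], -0.173]
    - [[-330, -212, -120], -0.173]
    - [[-370, -238, -120], -0.173]
  claw: 40

```text
time: 1.15
tool_pos: [0.4865, 0.2128, 0.3513]
tcp_rot: [-0.0, 0.132, 0.991, 0.0]
contact_force: [1.0, 0.5, 0.4]
gripper_width: 0.0403
grip_force: 0.0
```

```bash
python3 - <<'E'
from h import *
T=tool(); print(np.round(T,3), arm.state()["gripper_width"],arm.state()["qpos"].round(2))
w=read_camera("wrist"); cv2.imwrite("pics/w1.png",w[:,:,::-1]); np.save("T1.npy",T)
E
```

```text
[[-0.965  0.263 -0.     0.487]
 [ 0.263  0.965  0.     0.213]
 [ 0.     0.    -1.     0.351]
 [ 0.     0.     0.     1.   ]] 0.040298149938500324 [ 0.29  0.25  1.61  0.    1.28 -1.02]
```

View pics/w1.png

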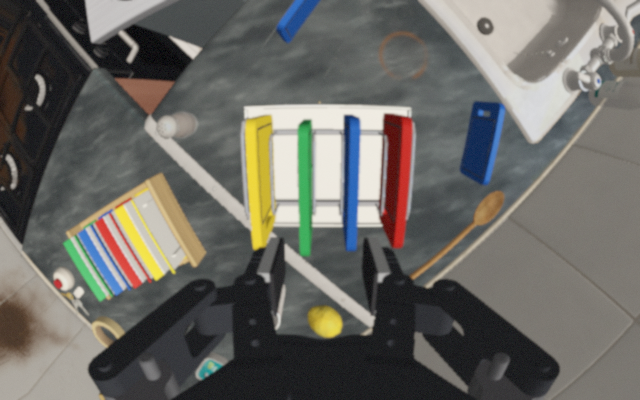

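The wrist view shows the four boards: yellow about (259,180), green (305,188), blue (352,183) and red (397,180). Their far top ends are at v of about 250. The small blues are outside the drainer.

```bash
cat >> h.py <<'E'
def board(w,T,c,near,z=.145,up=True):
    """far-end top corner -85mm along axis; lateral from row-wise mid of the blob. returns estimate"""
    best=None
    for r,k in blobs(mask(w,c),300):
        q=wcast(T,*r[0],z)
        if np.hypot(*(q-near)[:2])<.05: best=k
    k=best[:,0,:]; v1=k[:,1].max(); v0=k[:,1].min(); L=[]
    for v in np.linspace(v0+10,v1-10,9).astype(int):
        u=k[np.abs(k[:,1]-v)<1,0]; L.append((v,u.min()-.0,u.max()))
    P0=np.array([wcast(T,a,v,z) for v,a,b in L]); P1=np.array([wcast(T,b,v,z) for v,a,b in L])
    yaw=lambda P:np.degrees(np.arctan2(*(P[-1]-P[0])[[1,0]]))
    x=T[:3,0]; ends=wcast(T,k[:,0].mean(),v1,z)@-x-.085, wcast(T,k[:,0].mean(),v0,z)@-x+.085
    y=T[:3,1]
    print(c,"yaw L/R",yaw(P0).round(1),yaw(P1).round(1),"lat along tool y L/R mm rel TCP",((P0-T[:3,3])@y*1e3).round(1)[[0,4,8]],((P1-T[:3,3])@y*1e3).round(1)[[0,4,8]],
      "long mid (tool x rel TCP) from far/near",[round((-e-T[:3,3]@x)*1e3,1) for e in ends])
E
python3 - <<'E'
from h import *
w=cv2.imread("pics/w1.png")[:,:,::-1].copy(); T=np.load("T1.npy")
for c,n in dict(red=(.532,.287,.145),blue=(.52,.23,.145),green=(.512,.174,.145),yellow=(.489,.12,.145)).items(): board(w,T,c,np.array(n))
for c in HUE:
    for r,k in blobs(mask(w,c),30):
        if r[0][0]<220: print(c,np.round(r[0]),np.round(r[1]),wcast(T,*r[0],.093).round(3))
E
```

```text
red yaw L/R -10.0 -15.0 lat along tool y L/R mm rel TCP [69.3 74.5 82.2] [100.2 100.5 100.7] long mid (tool x rel TCP) from far/near [np.float64(-20.2), np.float64(-23.0)]
blue yaw L/R -14.6 -14.5 lat along tool y L/R mm rel TCP [24.6 24.4 26.1] [38.2 38.6 40. ] long mid (tool x rel TCP) from far/near [np.float64(-21.8), np.float64(-25.5)]
green yaw L/R -16.0 -15.5 lat along tool y L/R mm rel TCP [-28.4 -28.5 -30.5] [-17.1 -16.7 -17.8] long mid (tool x rel TCP) from far/near [np.float64(-29.0), np.float64(-31.3)]
yellow yaw L/R -16.6 -20.5 lat along tool y L/R mm rel TCP [-89.7 -91.  -93.3] [-60.4 -65.3 -73.6] long mid (tool x rel TCP) from far/near [np.float64(-22.7), np.float64(-24.4)]
red [ 57. 283.] [8. 6.] [ 0.577 -0.417  0.093]
red [118. 253.] [77.  9.] [ 0.543 -0.177  0.093]
red [130. 248.] [79.  3.] [ 0.539 -0.143  0.093]
yellow [138. 243.] [83. 10.] [ 0.534 -0.119  0.093]
yellow [152. 237.] [85.  3.] [ 0.53  -0.085  0.093]
green [ 84. 270.] [68.  8.] [ 0.56  -0.296  0.093]
blue [100. 263.] [73.  8.] [ 0.552 -0.235  0.093]
```

apply_moves:
  series:
    - [[-15, -12, 30], 0]
    - [[-29, -23, 60], 0]
    - [[-29, -23, 95], 0]
    - [[-29, -23, 130], 0]
    - [[-29, -23, 165], 0]
    - [[-29, -23, 195], 0]
    - [[-29, -23, 215], 0]
    - [[-29, -23, 230], 0]
    - [[-29, -23, 237], 0]
    - [[-29, -23, 237], 0]
  claw: 40

```text
time: 2.2
tool_pos: [0.5076, 0.1849, 0.1136]
tcp_rot: [-0.001, 0.133, 0.991, -0.0]
contact_force: [-0.2, 0.8, 0.3]
gripper_width: 0.0401
grip_force: 0.0
```

apply_moves:
  series:
    - [[0, 0, 0], 0]
    - [[0, 0, 0], 0]
    - [[0, 0, 0], 0]
    - [[0, 0, 0], 0]
    - [[0, 0, 0], 0]
  claw: 0
  newtons: 60

```text
time: 2.7
tool_pos: [0.5082, 0.185, 0.1152]
tcp_rot: [0.001, 0.133, 0.991, 0.0]
contact_force: [-1.0, -0.5, 7.8]
gripper_width: 0.0114
grip_force: 59.2
```

apply_moves:
  series:
    - [[0, 0, -8], 0]
    - [[0, 0, -20], 0]
    - [[0, 0, -40], 0]
    - [[0, 0, -60], 0]
    - [[0, 0, -80], 0]
    - [[0, 0, -100], 0]
    - [[0, 0, -120], 0]
    - [[0, 0, -138], 0]
    - [[0, 0, -150], 0]
    - [[0, 0, -150], 0]

```text
time: 3.7
tool_pos: [0.5082, 0.185, 0.2661]
tcp_rot: [0.001, 0.132, 0.991, 0.001]
contact_force: [-0.4, 0.6, -2.1]
gripper_width: 0.0114
grip_force: 58.8
```

```bash
python3 - <<'E'
from h import *
s=arm.state(); T=tool(s); print(T[:3,3],s["contact_force"],s["gripper_width"],s["grip_force"])
w=read_camera("wrist"); t=read_camera("top"); np.save("T2.npy",T)
cv2.imwrite("pics/w2.png",w[:,:,::-1]);cv2.imwrite("pics/t2.png",t[:,:,::-1])
c=cv2.resize(t[140:240,340:465],None,fx=4,fy=4,interpolation=2)
cv2.imwrite("pics/c2.png",np.hstack([c,cv2.resize(w,(0,0),fx=1,fy=1)[:, :300]])[:,:,::-1])
for col in HUE:
    for r,k in blobs(mask(t,col),8):
        if 340<r[0][0]<460 and 150<r[0][1]<230: print(col,np.round(r[0],1),np.round(r[1],1),cast("top",*r[0],.093).round(4))
E
```

```text
[0.50819128 0.18504871 0.26613801] [-0.3842912   0.61692208 -2.11550187] 0.011401979141615358 58.78817617893219
red [389.3 194.7] [50.5  6.9] [ 0.5354 -0.1523  0.093 ]
red [400.2 191.7] [47.5  4.8] [ 0.5452 -0.1837  0.093 ]
yellow [371.8 196.8] [52.  21.9] [ 0.528  -0.1023  0.093 ]
green [441.  187.5] [45.7  3.9] [ 0.561  -0.3011  0.093 ]
blue [409.3 193.1] [47.   3.2] [ 0.5418 -0.2097  0.093 ]
blue [420.7 189.6] [47.5  4.5] [ 0.553  -0.2426  0.093 ]
```

View pics/c2.png

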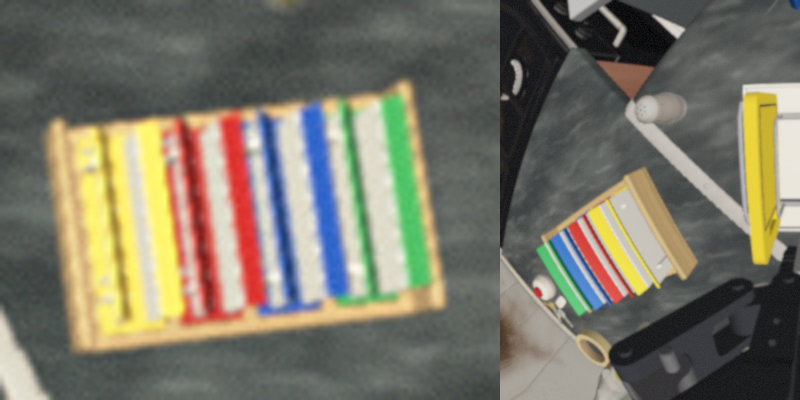

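The left crop shows the rack with yellow, red, blue and green slots; the right-hand lips are the clearest part. I'm carrying the board to beside the green slot and will look from close by there.

apply_moves:
  series:
    - [[-4, -10, -15], 0]
    - [[-14, -38, -30], 0]
    - [[-28, -76, -34], -0.05]
    - [[-43, -116, -34], -0.12]
    - [[-58, -156, -34], -0.19]
    - [[-73, -196, -34], -0.26]
    - [[-88, -236, -34], -0.33]
    - [[-103, -276, -34], -0.41]
    - [[-116, -311, -34], -0.41]
    - [[-124, -334, -34], -0.41]

```text
time: 4.8
tool_pos: [0.5394, -0.1723, 0.2969]
tcp_rot: [-0.001, -0.071, 0.997, 0.0]
contact_force: [0.3, 0.5, -2.4]
gripper_width: 0.0111
grip_force: 58.9
```

```bash
python3 - <<'E'
from h import *
s=arm.state(); s=arm.state();T=tool(s); print(T.round(4),s["contact_force"],s["gripper_width"],s["grip_force"],s["qpos"].round(2))
w=read_camera("wrist"); np.save("T3.npy",T)
cv2.imwrite("pics/w3.png",w[:,:,::-1])
E
```

```text
[[-9.898e-01 -1.423e-01 -1.900e-03  5.394e-01]
 [-1.423e-01  9.898e-01  7.000e-04 -1.723e-01]
 [ 1.800e-03  1.000e-03 -1.000e+00  2.969e-01]
 [ 0.000e+00  0.000e+00  0.000e+00  1.000e+00]] [ 0.33280386  0.53409581 -2.42306203] 0.011071657615162794 58.88587474822998 [-0.43  0.35  1.62 -0.    1.18 -2.14]
```

View pics/w3.png

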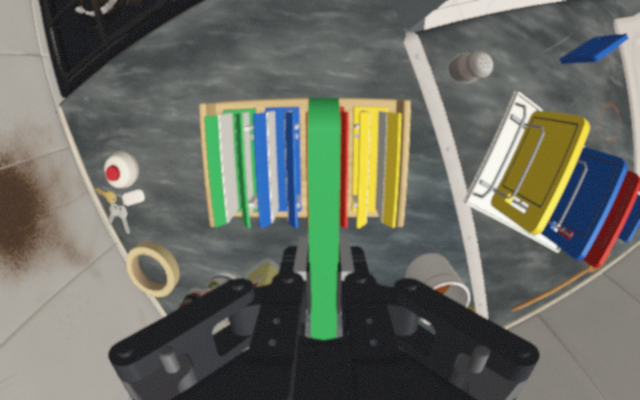

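The wrist view shows the board held upright. To its left are the green slot lips (about u 212 and 243, v 115–226) and the blue lips; the yellow ones are to the right.

```bash
python3 - <<'E'
from h import *
w=cv2.imread("pics/w3.png")[:,:,::-1].copy(); T=np.load("T3.npy")
t=T[:3,3];R3=T[:3,:3]
for c in HUE:
    for r,k in blobs(mask(w,c),60):
        k=k[:,0,:]
        if not(190<r[0][0]<415 and 90<r[0][1]<235): continue
        f=lambda u,v:(R3.T@(wcast(T,u,v,.093)-t))[:2]*1e3
        print(c,k.min(0),k.max(0),"near/far x",f(k[:,0].mean(),k[:,1].min())[0].round(),f(k[:,0].mean(),k[:,1].max())[0].round())
        for v in (125,150,175,200,215):
            u=np.sort(k[k[:,1]==v,0])
            if len(u)>1: print("   v",v,u[[0,-1]],"y",f(u[0],v).round(1),f(u[-1],v).round(1))
E
```

```text
red [341 107] [347 228] near/far x 70.0 -75.0
   v 125 [342 347] y [49.6 20.3] [49.7 25.9]
   v 150 [342 347] y [21.1 20.5] [21.1 26.2]
   v 175 [341 346] y [-8.2 19.8] [-8.2 25.6]
   v 200 [341 346] y [-38.6  20.2] [-38.6  26.2]
   v 215 [341 346] y [-57.6  20.6] [-57.6  26.6]
yellow [351 106] [402 228] near/far x 72.0 -75.0
   v 125 [360 402] y [49.9 40.5] [51.2 89.1]
   v 150 [353 401] y [21.2 33.1] [22.1 89.2]
   v 175 [352 399] y [-8.1 32.5] [-7.8 88.5]
   v 200 [352 398] y [-38.6  33.3] [-38.8  89.4]
   v 215 [357 397] y [-57.7  40. ] [-58.1  89.6]
green [251 141] [256 193] near/far x 32.0 -30.0
   v 150 [252 253] y [ 22.  -82.9] [ 22.  -81.7]
   v 175 [253 255] y [ -7.7 -83.3] [ -7.7 -80.8]
green [206 116] [225 226] near/far x 63.0 -74.0
   v 125 [206 216] y [  53.5 -138. ] [  52.8 -125.3]
   v 150 [208 218] y [  23.6 -137.5] [  23.2 -124.6]
   v 175 [210 220] y [  -7.  -137.6] [  -7.2 -124.5]
   v 200 [212 222] y [ -38.8 -138.3] [ -38.7 -125. ]
   v 215 [214 224] y [ -58.6 -138. ] [ -58.4 -124.4]
green [225 110] [254 226] near/far x 69.0 -73.0
   v 125 [234 241] y [  51.8 -10
[... 392 characters left out ...]
-17.2] [-8.2 17.5]
   v 200 [309 339] y [-38.5 -17.6] [-38.6  17.9]
   v 215 [310 337] y [-57.6 -16.7] [-57.6  15.8]
blue [254 114] [270 227] near/far x 63.0 -74.0
   v 125 [254 265] y [ 50.9 -79.3] [ 50.5 -66.5]
   v 150 [255 266] y [ 21.9 -79.3] [ 21.7 -66.3]
   v 175 [256 267] y [ -7.8 -79.6] [ -7.9 -66.4]
   v 200 [258 268] y [-38.6 -79.1] [-38.6 -66.8]
   v 215 [260 269] y [-57.9 -77.9] [-57.8 -66.7]
blue [266 108] [299 228] near/far x 69.0 -75.0
   v 125 [276 294] y [ 50.2 -53.9] [ 49.8 -33.5]
   v 150 [277 298] y [ 21.5 -53.5] [ 21.2 -29.4]
   v 175 [278 299] y [ -8.  -53.4] [ -8.1 -28.8]
   v 200 [279 296] y [-38.6 -53.4] [-38.5 -33.1]
   v 215 [290 296] y [-57.6 -40.9] [-57.6 -33.6]
```

apply_moves:
  series:
    - [[0, -30, 0], 0]
    - [[0, -60, 0], 0]
    - [[0, -90, 0], 0]
    - [[0, -110, 0], 0]
    - [[0, -115, 15], 0]
    - [[0, -115, 40], 0]
    - [[0, -115, 70], 0]
    - [[0, -115, 90], 0]
    - [[0, -115, 100], 0]
    - [[0, -115, 100], 0]

```text
time: 5.85
tool_pos: [0.5558, -0.2827, 0.1965]
tcp_rot: [-0.001, -0.072, 0.997, 0.001]
contact_force: [0.4, -0.5, -2.1]
gripper_width: 0.0111
grip_force: 59.0
```

apply_moves:
  series:
    - [[0, 0, 10], 0]
    - [[0, 0, 20], 0]
    - [[0, 0, 30], 0]
    - [[0, 0, 40], 0]
    - [[0, 0, 50], 0]
    - [[0, 0, 58], 0]
    - [[0, 0, 64], 0]
    - [[0, 0, 68], 0]
    - [[0, 0, 70], 0]
    - [[0, 0, 70], 0]

```text
time: 6.85
tool_pos: [0.5563, -0.2837, 0.1282]
tcp_rot: [-0.0, -0.072, 0.997, 0.0]
contact_force: [0.1, 0.3, -2.2]
gripper_width: 0.0109
grip_force: 59.3
```

apply_moves:
  series:
    - [[0, 0, 3], 0]
    - [[0, 0, 6], 0]
    - [[0, 0, 8], 0]
    - [[0, 0, 10], 0]
    - [[0, 0, 11], 0]
    - [[0, 0, 12], 0]
    - [[0, 0, 12], 0]

```text
time: 7.55
tool_pos: [0.5562, -0.2839, 0.1173]
tcp_rot: [0.0, -0.072, 0.997, -0.0]
contact_force: [-4.6, 0.6, 7.4]
gripper_width: 0.0113
grip_force: 60.6
```

apply_moves:
  series:
    - [[0, 0, 0], 0]
    - [[0, 0, 0], 0]
    - [[0, 0, 0], 0]
    - [[0, 0, 0], 0]
    - [[0, 0, -20], 0]
    - [[0, 0, -50], 0]
    - [[0, 0, -90], 0]
    - [[0, 0, -130], 0]
    - [[0, 20, -160], 0]
    - [[0, 60, -180], 0]
  claw: 36

```text
time: 8.55
tool_pos: [0.548, -0.2255, 0.2983]
tcp_rot: [0.001, -0.071, 0.997, -0.001]
contact_force: [-0.3, 0.7, -0.9]
gripper_width: 0.036
grip_force: 0.0
```

```bash
python3 - <<'E'
from h import *
s=arm.state();T=tool(s); print(T[:3,3].round(4),s["gripper_width"])
w=read_camera("wrist"); np.save("T4.npy",T); board(w,T,"green",np.array([.556,-.284,.1465]),.1465)
cv2.imwrite("pics/w4.png",w[:,:,::-1])
E
```

```text
[ 0.548  -0.2255  0.2983] 0.036002104475487795
green yaw L/R 8.2 -3.2 lat along tool y L/R mm rel TCP [-65.1 -70.8 -65. ] [-28.4 -28.5 -54.1] long mid (tool x rel TCP) from far/near [np.float64(10.2), np.float64(-8.7)]
```

View pics/w4.png

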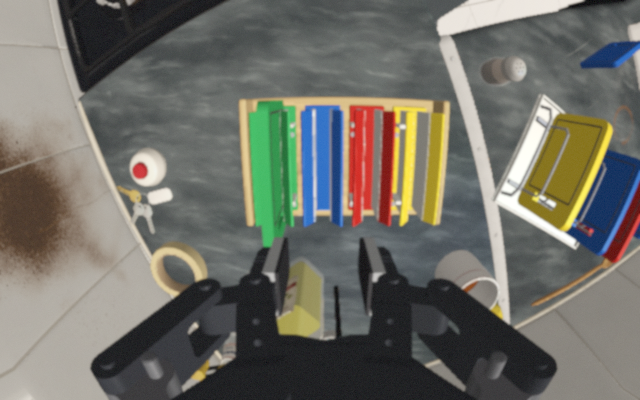

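```bash
python3 - <<'E'
from h import *
w=cv2.imread("pics/w4.png")[:,:,::-1].copy();T=np.load("T4.npy");f=lambda u,v,z:((wcast(T,u,v,z)-T[:3,3])@T[:3,:3]*1e3).round(1)[:2]
m=mask(w,"green",120,40)[:,240:300]; ys=np.where(m.any(1))[0]; print(ys.min(),ys.max(),np.where(m[ys.min()])[0].mean()+240,np.where(m[ys.max()])[0].mean()+240)
print("board",f(269,ys.min(),.1465),f(269,ys.max(),.1465))
for c,a,b in(("blue",300,345),("red",348,395),("yellow",385,450)):
    m=mask(w,c)[:240,a:b]; ys=np.where(m.any(1))[0]; k=np.where(m.any(0))[0]
    print(c,f((a+b)/2,ys.min(),.093),f((a+b)/2,ys.max(),.093))
    for v in(140,190):
        u=np.where(m[v])[0]+a; print(v,u.min(),u.max(),f(u.min(),v,.093),f(u.max(),v,.093))
E
```

```text
102 247 270.0 266.0
board [ 76.5 -52.2] [-74.9 -59.3]
blue [70.9 -1.5] [-72.6  -1.7]
140 302 341 [ 32.4 -24.8] [32.4 19.4]
190 303 341 [-26.7 -24.6] [-26.7  20.1]
red [71.7 53.3] [-71.6  58.7]
140 350 393 [32.5 29.6] [33.4 79.4]
190 349 390 [-26.7  29.6] [-26.6  78.9]
yellow [ 74.  107.2] [-72.6 118.2]
140 395 443 [33.4 81.8] [ 35.5 141.4]
190 393 439 [-26.6  82.6] [-26.4 141.9]
```

apply_moves:
  series:
    - [[15, 30, -15], 0]
    - [[30, 70, -30], 0]
    - [[40, 110, -40], 0]
    - [[40, 120, -40], 0]
    - [[40, 120, -40], 0]

```text
time: 9.1
tool_pos: [0.4908, -0.1103, 0.3368]
tcp_rot: [0.001, -0.073, 0.997, -0.0]
contact_force: [-0.9, -0.7, 0.3]
gripper_width: 0.0359
grip_force: 0.0
```

```bash
python3 - <<'E'
from h import *
s=arm.state();T=tool(s); print(T[:3,3].round(4)); np.save("T5.npy",T)
w=read_camera("wrist");t=read_camera("top"); cv2.imwrite("pics/w5.png",w[:,:,::-1]); cv2.imwrite("pics/t5.png",t[:,:,::-1])
f=lambda u,v,z:((wcast(T,u,v,z)-T[:3,3])@T[:3,:3]*1e3).round(1)[:2]
for c in HUE:
    for r,k in blobs(mask(w,c,120,40),100):
        k=k[:,0,:]; a=k[k[:,1].argmin()]; b=k[k[:,1].argmax()]
        if r[0][0]<470: print(c,a,b,f(*a,.093),f(*b,.093),"z.1465",f(*a,.1465),f(*b,.1465))
c=np.hstack([cv2.resize(t[145:245,350:460],None,fx=3,fy=3,interpolation=2),w[50:350,50:470]]); cv2.imwrite("pics/c5.png",c[:,:,::-1])
E
```

```text
[ 0.4908 -0.1103  0.3368]
red [199 370] [193 384] [-411.6 -249.3] [-466.  -277.7] z.1465 [-344.2 -214.9] [-391.1 -239.4]
red [264 141] [262 241] [ 27.  -76.1] [-112.7  -87. ] z.1465 [ 33.9 -65.6] [-86.6 -75. ]
red [289 132] [292 241] [ 37.9 -43.7] [-112.   -44.3] z.1465 [ 43.3 -37.7] [-86.  -38.3]
yellow [478 145] [454 212] [ 26.7 211.3] [-70.4 185.2] z.1465 [ 33.6 182. ] [-50.1 159.6]
yellow [306 131] [305 242] [ 39.  -22.3] [-113.4  -26.2] z.1465 [ 44.1 -19.3] [-87.2 -22.7]
green [202 132] [185 264] [  41.9 -160.2] [-157.2 -215.5] z.1465 [  46.7 -138.1] [-124.9 -185.8]
blue [215 143] [222 240] [  26.5 -142.5] [-112.8 -146.6] z.1465 [  33.4 -122.9] [ -86.7 -126.5]
blue [233 134] [251 241] [  37.3 -116.8] [-113.1 -103. ] z.1465 [  42.8 -100.8] [-86.9 -88.9]
```

View pics/c5.png

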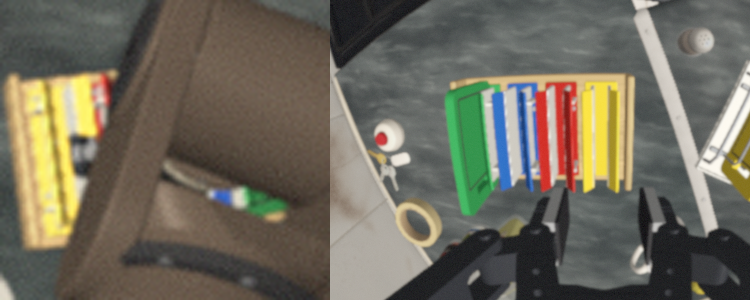

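The crop shows the green board standing in the green slot, far end at wrist pixel (185,264). That puts it about 2 mm off centre along the slot, so it is home. Yellow is next.

apply_moves:
  series:
    - [[-3, 25, 0], 0.05]
    - [[-6, 55, 0], 0.12]
    - [[-10, 85, 0], 0.19]
    - [[-13, 115, 0], 0.26]
    - [[-17, 145, 0], 0.33]
    - [[-21, 175, 0], 0.41]
    - [[-25, 205, 0], 0.41]
    - [[-28, 225, 0], 0.41]
    - [[-28, 233, 0], 0.41]
    - [[-28, 233, 0], 0.41]
  claw: 40

```text
time: 10.2
tool_pos: [0.4855, 0.1231, 0.3356]
tcp_rot: [-0.001, 0.132, 0.991, -0.0]
contact_force: [0.5, -1.1, -0.3]
gripper_width: 0.0402
grip_force: 0.0
```

```bash
cat > look.py <<'E'
import sys
from h import *
c=sys.argv[1]; near=np.array([float(sys.argv[2]),float(sys.argv[3]),.145])
s=arm.state();T=tool(s); print(T.round(3)); w=read_camera("wrist"); cv2.imwrite(f"pics/look_{c}.png",w[:,:,::-1]); board(w,T,c,near)
E
python3 look.py yellow .486 .125
```

```text
[[-0.965  0.262 -0.001  0.486]
 [ 0.262  0.965 -0.     0.123]
 [ 0.001 -0.    -1.     0.336]
 [ 0.     0.     0.     1.   ]]
yellow yaw L/R -15.8 -14.4 lat along tool y L/R mm rel TCP [-2.3 -3.5 -3.7] [6.2 6.4 8. ] long mid (tool x rel TCP) from far/near [np.float64(1.5), np.float64(-6.6)]
```

apply_moves:
  series:
    - [[-3, 1, 25], 0]
    - [[-3, 2, 60], 0]
    - [[-3, 2, 95], 0]
    - [[-3, 2, 130], 0]
    - [[-3, 2, 160], 0]
    - [[-3, 2, 185], 0]
    - [[-3, 2, 205], 0]
    - [[-3, 2, 216], 0]
    - [[-3, 2, 222], 0]
    - [[-3, 2, 222], 0]

```text
time: 11.25
tool_pos: [0.4886, 0.1239, 0.1141]
tcp_rot: [-0.0, 0.133, 0.991, -0.0]
contact_force: [-1.1, 0.0, 0.1]
gripper_width: 0.0399
grip_force: 0.0
```

apply_moves:
  series:
    - [[0, 0, 0], 0]
    - [[0, 0, 0], 0]
    - [[0, 0, 0], 0]
    - [[0, 0, 0], 0]
    - [[0, 0, 0], 0]
  claw: 0
  newtons: 60

```text
time: 11.75
tool_pos: [0.4889, 0.1245, 0.1152]
tcp_rot: [0.001, 0.133, 0.991, 0.0]
contact_force: [-0.5, -0.7, 8.0]
gripper_width: 0.0111
grip_force: 59.1
```

apply_moves:
  series:
    - [[0, 0, -8], 0]
    - [[0, 0, -20], 0]
    - [[0, 0, -40], 0]
    - [[0, 0, -60], 0]
    - [[0, 0, -85], 0]
    - [[0, 0, -110], 0]
    - [[0, 0, -140], 0]
    - [[0, 0, -165], 0]
    - [[0, 0, -180], 0]
    - [[0, 0, -180], 0]

```text
time: 12.75
tool_pos: [0.4888, 0.1245, 0.297]
tcp_rot: [0.002, 0.132, 0.991, 0.001]
contact_force: [-0.9, -0.7, -2.2]
gripper_width: 0.0112
grip_force: 58.8
```

apply_moves:
  series:
    - [[-8, -18, 0], -0.02]
    - [[-22, -48, 0], -0.07]
    - [[-37, -79, 0], -0.13]
    - [[-52, -110, 0], -0.2]
    - [[-67, -141, 0], -0.27]
    - [[-81, -172, 0], -0.34]
    - [[-92, -197, 0], -0.41]
    - [[-99, -210, 0], -0.41]
    - [[-99, -213, 0], -0.41]
    - [[-99, -213, 0], -0.41]

```text
time: 13.75
tool_pos: [0.5277, -0.1067, 0.2939]
tcp_rot: [-0.0, -0.071, 0.997, 0.0]
contact_force: [0.2, -0.3, -1.9]
gripper_width: 0.0112
grip_force: 58.8
```

```bash
python3 - <<'E'
from h import *
s=arm.state();T=tool(s); print(T[:3].round(4)); np.save("T6.npy",T)
w=read_camera("wrist"); cv2.imwrite("pics/w6.png",w[:,:,::-1])
f=lambda u,v,z:((wcast(T,u,v,z)-T[:3,3])@T[:3,:3]*1e3).round(1)[:2]
for c in HUE:
    for r,k in blobs(mask(w,c,120,40),60):
        k=k[:,0,:]
        if not(150<r[0][0]<420 and 90<r[0][1]<260):continue
        print(c,k.min(0),k.max(0))
        for v in(140,190):
            u=k[k[:,1]==v,0]
            if len(u): print("  ",v,f(u.min(),v,.093),f(u.max(),v,.093))
E
```

```text
[[-9.899e-01 -1.420e-01 -9.000e-04  5.277e-01]
 [-1.420e-01  9.899e-01  6.000e-04 -1.067e-01]
 [ 8.000e-04  7.000e-04 -1.000e+00  2.939e-01]]
red [248 115] [265 230]
   140 [ 34.2 -86.3] [ 33.8 -73.4]
   190 [-25.2 -84.9] [-25.2 -72.8]
red [260 109] [295 230]
   140 [ 33.5 -59.6] [ 33.1 -34.6]
   190 [-25.3 -59.6] [-25.3 -33.6]
yellow [299  85] [343 340]
   140 [ 33.  -27.8] [32.9 21.4]
   190 [-25.3 -27.8] [-25.4  21. ]
green [145 109] [208 256]
   140 [  40.6 -222.4] [  37.1 -160.3]
   190 [ -24.6 -220.9] [ -24.9 -160.1]
blue [199 118] [220 229]
   140 [  36.3 -144.4] [  35.7 -130.3]
   190 [ -25. -145.] [ -25.1 -130.4]
blue [219 111] [249 229]
   140 [  34.9 -108. ] [  34.6 -100.7]
   190 [ -25.1 -108.6] [-25.2 -99.8]
```

View pics/w6.png

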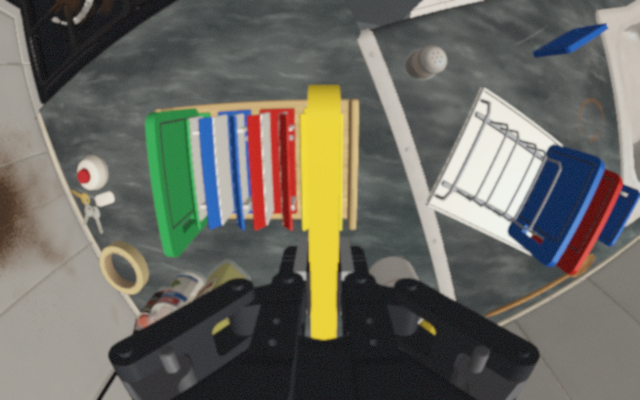

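The yellow board is held upright over the yellow slot, whose lips run from u 299 to u 343. It needs a small shift of about -3 mm along and -2 mm across.

apply_moves:
  series:
    - [[-3, -2, 0], 0]
    - [[-3, -2, 20], 0]
    - [[-3, -2, 50], 0]
    - [[-3, -2, 75], 0]
    - [[-3, -2, 92], 0]
    - [[-3, -2, 100], 0]
    - [[-3, -2, 108], 0]
    - [[-3, -2, 116], 0]
    - [[-3, -2, 120], 0]
    - [[-3, -2, 120], 0]

```text
time: 14.8
tool_pos: [0.5313, -0.1086, 0.1741]
tcp_rot: [-0.0, -0.072, 0.997, 0.0]
contact_force: [-0.8, -0.3, -1.1]
gripper_width: 0.0106
grip_force: 58.7
```

apply_moves:
  series:
    - [[0, 0, 8], 0]
    - [[0, 0, 16], 0]
    - [[0, 0, 24], 0]
    - [[0, 0, 32], 0]
    - [[0, 0, 38], 0]
    - [[0, 0, 43], 0]
    - [[0, 0, 46], 0]
    - [[0, 0, 48], 0]
    - [[0, 0, 49], 0]
    - [[0, 0, 49], 0]

```text
time: 15.8
tool_pos: [0.5314, -0.1087, 0.1254]
tcp_rot: [0.0, -0.072, 0.997, 0.0]
contact_force: [-0.9, 0.1, -2.3]
gripper_width: 0.011
grip_force: 58.8
```

apply_moves:
  series:
    - [[0, 0, 2], 0]
    - [[0, 0, 4], 0]
    - [[0, 0, 6], 0]
    - [[0, 0, 8], 0]
    - [[0, 0, 9], 0]
    - [[0, 0, 9], 0]

```text
time: 16.4
tool_pos: [0.5312, -0.1088, 0.1173]
tcp_rot: [0.0, -0.072, 0.997, -0.0]
contact_force: [-5.2, -0.6, 10.3]
gripper_width: 0.0114
grip_force: 61.0
```

apply_moves:
  series:
    - [[0, 0, 0], 0]
    - [[0, 0, 0], 0]
    - [[0, 0, 0], 0]
    - [[0, 0, 0], 0]
    - [[0, 0, -20], 0]
    - [[0, 0, -60], 0]
    - [[0, 0, -110], 0]
    - [[0, 0, -160], 0]
    - [[20, 30, -195], 0]
    - [[40, 60, -215], 0]
  claw: 40

```text
time: 17.4
tool_pos: [0.4829, -0.0549, 0.3338]
tcp_rot: [0.002, -0.071, 0.997, -0.0]
contact_force: [-0.8, 1.9, -1.4]
gripper_width: 0.0402
grip_force: 0.0
```

```bash
cat > chk.py <<'E'
import sys
from h import *
c=sys.argv[1]; s=arm.state();T=tool(s); print(T[:3,3].round(4)); w=read_camera("wrist"); cv2.imwrite(f"pics/chk_{c}.png",w[:,:,::-1])
f=lambda u,v,z:((wcast(T,u,v,z)-T[:3,3])@T[:3,:3]*1e3).round(1)[:2]
for c in HUE:
    for r,k in blobs(mask(w,c,120,40),100):
        k=k[:,0,:]; a=k[k[:,1].argmin()]; b=k[k[:,1].argmax()]
        if abs(f(*r[0],.1)[1])<250 and f(*r[0],.1)[0]>-150: print(c,a,b,"z.093",f(*a,.093),f(*b,.093),"z.1465",f(*a,.1465),f(*b,.1465))
E
python3 chk.py yellow
```

```text
[ 0.4829 -0.0549  0.3338]
red [222 142] [225 241] z.093 [  27.8 -131.6] [-113.  -141.2] z.1465 [  34.6 -113.3] [ -86.6 -121.6]
red [239 133] [254 241] z.093 [  38.6 -107.8] [-111.7  -97.9] z.1465 [ 43.9 -92.9] [-85.5 -84.4]
yellow [277 124] [284 249] z.093 [ 48.6 -58.2] [-123.4  -55.8] z.1465 [ 52.5 -50.2] [-95.5 -48.1]
green [164 135] [150 262] z.093 [  41.5 -217.3] [-157.4 -280.1] z.1465 [  46.4 -187.1] [-124.9 -241.2]
blue [503 175] [480 239] z.093 [-14.  257.8] [-113.9  235.9] z.1465 [ -1.4 221.9] [-87.4 203. ]
blue [202 144] [213 240] z.093 [  26.3 -160.1] [-112.  -159.7] z.1465 [  33.3 -137.9] [ -85.8 -137.5]
blue [182 144] [187 239] z.093 [  27.6 -190. ] [-112.2 -202. ] z.1465 [  34.4 -163.7] [ -85.9 -173.9]
```

View pics/chk_yellow.png

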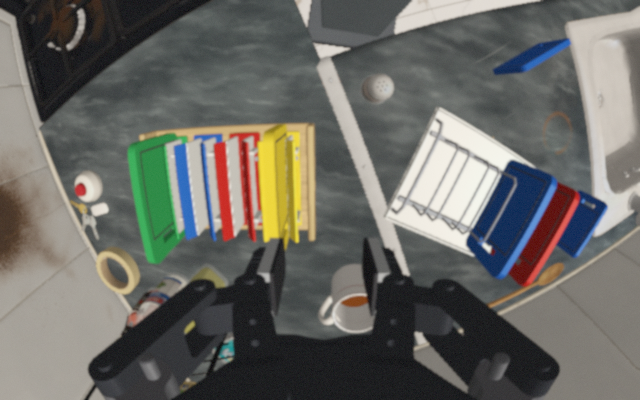

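Yellow stands in its slot within a few mm (near end at (277,124), slot far ends at v≈241). Blue is next.

apply_moves:
  series:
    - [[-6, 25, 0], 0.04]
    - [[-15, 58, 0], 0.1]
    - [[-24, 92, 0], 0.17]
    - [[-33, 126, 0], 0.24]
    - [[-42, 160, 0], 0.31]
    - [[-51, 194, 0], 0.37]
    - [[-60, 228, 0], 0.41]
    - [[-68, 260, 0], 0.41]
    - [[-74, 285, 0], 0.41]
    - [[-74, 285, 0], 0.41]
  claw: 40

```text
time: 18.45
tool_pos: [0.5152, 0.2401, 0.3307]
tcp_rot: [-0.0, 0.131, 0.991, 0.0]
contact_force: [-0.2, -1.0, -0.2]
gripper_width: 0.04
grip_force: 0.0
```

```bash
python3 look.py blue .516 .2385; python3 look.py red .531 .2987
```

```text
[[-0.966  0.26  -0.001  0.515]
 [ 0.26   0.966  0.     0.24 ]
 [ 0.001  0.    -1.     0.331]
 [ 0.     0.     0.     1.   ]]
blue yaw L/R -16.2 -14.4 lat along tool y L/R mm rel TCP [-3.4 -3.5 -6.1] [5.  5.2 6.8] long mid (tool x rel TCP) from far/near [np.float64(-2.8), np.float64(-9.8)]
[[-0.965  0.261 -0.001  0.515]
 [ 0.261  0.965 -0.     0.239]
 [ 0.001 -0.    -1.     0.331]
 [ 0.     0.     0.     1.   ]]
red yaw L/R -12.2 -14.6 lat along tool y L/R mm rel TCP [44.2 47.  51.2] [68.  67.1 69.2] long mid (tool x rel TCP) from far/near [np.float64(1.9), np.float64(-6.8)]
```

apply_moves:
  series:
    - [[-4, 1, 25], 0]
    - [[-4, 1, 60], 0]
    - [[-4, 1, 95], 0]
    - [[-4, 1, 130], 0]
    - [[-4, 1, 160], 0]
    - [[-4, 1, 183], 0]
    - [[-4, 1, 202], 0]
    - [[-4, 1, 212], 0]
    - [[-4, 1, 217], 0]
    - [[-4, 1, 217], 0]

```text
time: 19.55
tool_pos: [0.5196, 0.2371, 0.1144]
tcp_rot: [-0.0, 0.133, 0.991, 0.0]
contact_force: [-0.4, -0.5, 0.2]
gripper_width: 0.04
grip_force: 0.0
```

apply_moves:
  series:
    - [[0, 0, 0], 0]
    - [[0, 0, 0], 0]
    - [[0, 0, 0], 0]
    - [[0, 0, 0], 0]
    - [[0, 0, 0], 0]
  claw: 0
  newtons: 60

```text
time: 20.05
tool_pos: [0.52, 0.2378, 0.1152]
tcp_rot: [0.001, 0.133, 0.991, 0.001]
contact_force: [0.1, 1.0, 6.1]
gripper_width: 0.0112
grip_force: 59.5
```

apply_moves:
  series:
    - [[0, 0, -8], 0]
    - [[0, 0, -20], 0]
    - [[0, 0, -40], 0]
    - [[0, 0, -60], 0]
    - [[0, 0, -85], 0]
    - [[0, 0, -110], 0]
    - [[0, 0, -140], 0]
    - [[0, 0, -165], 0]
    - [[0, 0, -180], 0]
    - [[0, 0, -180], 0]

```text
time: 21.05
tool_pos: [0.5197, 0.2374, 0.297]
tcp_rot: [0.002, 0.132, 0.991, 0.001]
contact_force: [0.1, -0.4, -2.8]
gripper_width: 0.0112
grip_force: 59.2
```

apply_moves:
  series:
    - [[-7, -20, 0], 0]
    - [[-18, -53, 0], -0.04]
    - [[-30, -90, 0], -0.09]
    - [[-43, -127, 0], -0.15]
    - [[-55, -164, 0], -0.21]
    - [[-68, -201, 0], -0.27]
    - [[-80, -238, 0], -0.33]
    - [[-93, -275, 0], -0.38]
    - [[-105, -311, 0], -0.41]
    - [[-116, -345, 0], -0.41]

```text
time: 22.05
tool_pos: [0.54, -0.1275, 0.2935]
tcp_rot: [-0.001, -0.073, 0.997, 0.0]
contact_force: [0.3, 0.0, -2.1]
gripper_width: 0.0112
grip_force: 59.1
```

```bash
python3 - <<'E'
from h import *
s=arm.state();T=tool(s);print(T[:3].round(4)); g=np.array([.5479,-.2255,T[2,3]]); print(((g-T[:3,3])@T[:3,:3]*1e3).round(1))
w=read_camera("wrist"); cv2.imwrite("pics/w7.png",w[:,:,::-1])
f=lambda u,v,z:((wcast(T,u,v,z)-T[:3,3])@T[:3,:3]*1e3).round(1)[:2]
for r,k in blobs(mask(w,"blue",120,40),60):
    k=k[:,0,:]; print(k.min(0),k.max(0))
    for v in(140,190):
        u=k[k[:,1]==v,0]
        if len(u): print("  ",v,f(u.min(),v,.093),f(u.max(),v,.093))
E
```

```text
[[-9.895e-01 -1.446e-01 -1.900e-03  5.400e-01]
 [-1.446e-01  9.895e-01  4.000e-04 -1.275e-01]
 [ 1.800e-03  6.000e-04 -1.000e+00  2.935e-01]]
[  6.4 -98.1  -0.1]
[608 183] [639 241]
   190 [-22.7 565.3] [-22.6 581.8]
[262 135] [267 189]
   140 [ 33.8 -69.9] [ 33.7 -66.4]
[216 109] [235 222]
   140 [  35.5 -122.6] [  34.9 -109.1]
   190 [ -25.  -122.5] [ -25.  -108.4]
[234 103] [265 223]
   140 [ 34.3 -89.8] [ 34. -78.]
   190 [-25.1 -89.7] [-25.1 -78.7]
[308  86] [339 340]
   140 [ 33.  -17.7] [33.  15.7]
   190 [-25.2 -17.3] [-25.2  15.2]
[544  24] [614  54]
```

apply_moves:
  series:
    - [[1, -25, 0], 0]
    - [[2, -55, 0], 0]
    - [[3, -80, 0], 0]
    - [[3, -95, 5], 0]
    - [[3, -98, 20], 0]
    - [[3, -98, 50], 0]
    - [[3, -98, 80], 0]
    - [[3, -98, 102], 0]
    - [[3, -98, 114], 0]
    - [[3, -98, 120], 0]

```text
time: 23.1
tool_pos: [0.5516, -0.2228, 0.173]
tcp_rot: [-0.001, -0.072, 0.997, 0.001]
contact_force: [-0.5, -2.1, 1.0]
gripper_width: 0.0111
grip_force: 60.1
```

apply_moves:
  series:
    - [[0, 0, 8], 0]
    - [[0, 0, 16], 0]
    - [[0, 0, 24], 0]
    - [[0, 0, 32], 0]
    - [[0, 0, 38], 0]
    - [[0, 0, 43], 0]
    - [[0, 0, 46], 0]
    - [[0, 0, 48], 0]
    - [[0, 0, 49], 0]
    - [[0, 0, 49], 0]

```text
time: 24.1
tool_pos: [0.5521, -0.2234, 0.1253]
tcp_rot: [0.0, -0.072, 0.997, -0.0]
contact_force: [1.2, -5.5, -3.2]
gripper_width: 0.0111
grip_force: 60.3
```

apply_moves:
  series:
    - [[0, -1, 1], 0]
    - [[0, -2, 2], 0]
    - [[0, -2, 4], 0]
    - [[0, -2, 6], 0]
    - [[0, -2, 8], 0]
    - [[0, -2, 9], 0]
    - [[0, -2, 9], 0]

```text
time: 24.8
tool_pos: [0.5519, -0.2251, 0.1172]
tcp_rot: [-0.0, -0.072, 0.997, 0.0]
contact_force: [-5.9, -0.0, 9.7]
gripper_width: 0.0109
grip_force: 62.5
```

apply_moves:
  series:
    - [[0, 0, 0], 0]
    - [[0, 0, 0], 0]
    - [[0, 0, 0], 0]
    - [[0, 0, 0], 0]
    - [[0, 0, -20], 0]
    - [[0, 0, -60], 0]
    - [[0, 0, -110], 0]
    - [[0, 0, -160], 0]
    - [[20, 40, -200], 0]
    - [[45, 85, -220], 0]
  claw: 38

```text
time: 25.8
tool_pos: [0.5036, -0.1583, 0.3324]
tcp_rot: [0.001, -0.071, 0.997, -0.001]
contact_force: [-0.0, 0.3, 1.4]
gripper_width: 0.0377
grip_force: 0.0
```

```bash
python3 chk.py blue
```

```text
[ 0.5036 -0.1583  0.3324]
red [302 128] [297 239] z.093 [ 43.2 -27. ] [-106.9  -36.8] z.1465 [ 47.8 -23.3] [-81.3 -31.8]
yellow [352 120] [356 264] z.093 [53.2 34.7] [-146.8   45.8] z.1465 [56.5 29.7] [-115.6   39.4]
green [231 127] [217 264] z.093 [  46.9 -117.8] [-151.3 -158.8] z.1465 [  51.  -101.4] [-119.4 -136.7]
blue [270 125] [260 249] z.093 [ 47.6 -66.9] [-123.4  -90. ] z.1465 [ 51.7 -57.6] [-95.5 -77.5]
```

View pics/chk_blue.png

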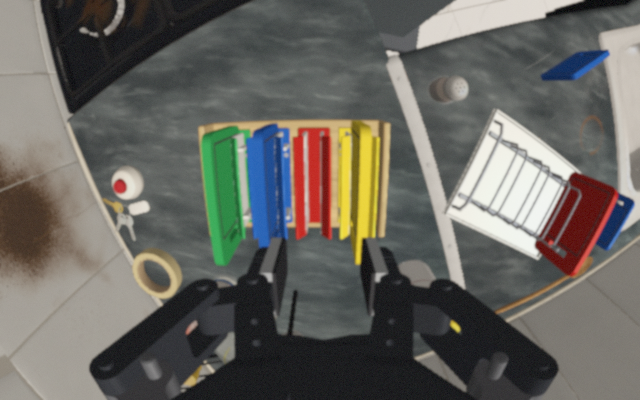

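Pixels: green ends (231,127)/(217,264), yellow (352,120)/(356,264), blue near end (270,125). All three are within 3 mm of centre along their slots. Red is last.

apply_moves:
  series:
    - [[-5, 25, 0], 0.04]
    - [[-13, 62, 0], 0.1]
    - [[-21, 102, 0], 0.16]
    - [[-29, 142, 0], 0.22]
    - [[-37, 182, 0], 0.28]
    - [[-45, 222, 0], 0.34]
    - [[-53, 262, 0], 0.4]
    - [[-62, 302, 0], 0.41]
    - [[-70, 342, 0], 0.41]
    - [[-78, 380, 0], 0.41]
  claw: 40

```text
time: 26.85
tool_pos: [0.5258, 0.231, 0.3301]
tcp_rot: [-0.0, 0.132, 0.991, 0.0]
contact_force: [0.8, -0.4, -0.2]
gripper_width: 0.0398
grip_force: 0.0
```

```bash
python3 look.py red .531 .2987; python3 - <<'E'
from h import *
T=tool(); print((np.array([.5308,.2986,T[2,3]])-T[:3,3])@T[:3,:3]*1e3)
E
```

```text
[[-0.965  0.262 -0.     0.526]
 [ 0.262  0.965  0.     0.231]
 [ 0.     0.    -1.     0.33 ]
 [ 0.     0.     0.     1.   ]]
red yaw L/R -11.9 -15.7 lat along tool y L/R mm rel TCP [47.2 50.9 55.3] [74.2 72.1 73.1] long mid (tool x rel TCP) from far/near [np.float64(13.8), np.float64(6.3)]
[11.79265875 62.5596145   0.11318807]
```

apply_moves:
  series:
    - [[6, 30, 10], 0]
    - [[12, 60, 30], 0]
    - [[12, 63, 60], 0]
    - [[12, 63, 95], 0]
    - [[12, 63, 125], 0]
    - [[12, 63, 140], 0]
    - [[12, 63, 140], 0]
    - [[12, 63, 140], 0]

```text
time: 27.7
tool_pos: [0.5313, 0.2931, 0.1907]
tcp_rot: [0.0, 0.133, 0.991, 0.0]
contact_force: [0.6, -0.1, 0.4]
gripper_width: 0.04
grip_force: 0.0
```

```bash
python3 - <<'E'
from h import *
T=tool(); w=read_camera("wrist"); print(T[:3,3],(np.array([.5308,.2986,T[2,3]])-T[:3,3])@T[:3,:3]*1e3)
board(w,T,"red",np.array([.531,.2987,.145]))
E
```

```text
[0.53131632 0.29307653 0.1906599 ] [1.94912042e+00 5.19386570e+00 8.47111303e-04]
red yaw L/R -15.7 -15.0 lat along tool y L/R mm rel TCP [ 0.8  0.9 -0.4] [11.  11.2 11.7] long mid (tool x rel TCP) from far/near [np.float64(4.4), np.float64(-3.8)]
```

apply_moves:
  series:
    - [[2, 6, 0], 0]
    - [[2, 6, 20], 0]
    - [[2, 6, 40], 0]
    - [[2, 6, 58], 0]
    - [[2, 6, 70], 0]
    - [[2, 6, 77], 0]
    - [[2, 6, 77], 0]

```text
time: 28.45
tool_pos: [0.5307, 0.2994, 0.113]
tcp_rot: [-0.0, 0.132, 0.991, -0.0]
contact_force: [-1.0, 0.3, 0.4]
gripper_width: 0.04
grip_force: 0.0
```

apply_moves:
  series:
    - [[0, 0, 0], 0]
    - [[0, 0, 0], 0]
    - [[0, 0, 0], 0]
    - [[0, 0, 0], 0]
    - [[0, 0, 0], 0]
  claw: 0
  newtons: 60

```text
time: 28.95
tool_pos: [0.5312, 0.2996, 0.1142]
tcp_rot: [0.001, 0.133, 0.991, 0.001]
contact_force: [-1.1, 0.5, 6.8]
gripper_width: 0.0111
grip_force: 59.0
```

apply_moves:
  series:
    - [[0, 0, -8], 0]
    - [[0, 0, -20], 0]
    - [[0, 0, -40], 0]
    - [[0, 0, -60], 0]
    - [[0, 0, -85], 0]
    - [[0, 0, -110], 0]
    - [[0, 0, -140], 0]
    - [[0, 0, -165], 0]
    - [[0, 0, -180], 0]
    - [[0, 0, -180], 0]

```text
time: 29.95
tool_pos: [0.531, 0.2994, 0.2961]
tcp_rot: [0.002, 0.132, 0.991, 0.001]
contact_force: [-0.1, -0.0, -3.1]
gripper_width: 0.0112
grip_force: 58.7
```

apply_moves:
  series:
    - [[-6, -20, 0], 0]
    - [[-16, -55, 0], -0.04]
    - [[-27, -93, 0], -0.09]
    - [[-38, -131, 0], -0.15]
    - [[-49, -169, 0], -0.21]
    - [[-60, -207, 0], -0.27]
    - [[-71, -245, 0], -0.33]
    - [[-82, -283, 0], -0.38]
    - [[-93, -321, 0], -0.41]
    - [[-104, -355, 0], -0.41]

```text
time: 30.95
tool_pos: [0.5371, -0.0723, 0.2925]
tcp_rot: [-0.001, -0.072, 0.997, 0.0]
contact_force: [0.4, -0.1, -2.3]
gripper_width: 0.011
grip_force: 58.8
```

apply_moves:
  series:
    - [[0, 0, 0], 0]
    - [[0, 0, 0], 0]

```text
time: 31.15
tool_pos: [0.5373, -0.0711, 0.2925]
tcp_rot: [-0.001, -0.071, 0.997, 0.0]
contact_force: [0.3, 1.1, -2.3]
gripper_width: 0.0115
grip_force: 59.3
```

```bash
python3 - <<'E'
from h import *
s=arm.state();T=tool(s);print(T[:3].round(4)); g=np.array([.5405,-.1672,T[2,3]]); print(((g-T[:3,3])@T[:3,:3]*1e3).round(1))
w=read_camera("wrist"); cv2.imwrite("pics/w8.png",w[:,:,::-1])
f=lambda u,v,z:((wcast(T,u,v,z)-T[:3,3])@T[:3,:3]*1e3).round(1)[:2]
for r,k in blobs(mask(w,"red",120,40),60):
    k=k[:,0,:]; print(k.min(0),k.max(0),f(k[:,0].mean(),k[:,1].max(),.093))
    for v in(140,190):
        u=k[k[:,1]==v,0]
        if len(u): print("  ",v,f(u.min(),v,.093),f(u.max(),v,.093))
E
```

```text
[[-9.899e-01 -1.419e-01 -1.500e-03  5.373e-01]
 [-1.419e-01  9.899e-01  6.000e-04 -7.110e-02]
 [ 1.400e-03  8.000e-04 -1.000e+00  2.925e-01]]
[ 10.5 -95.6  -0.1]
[ 63 162] [ 74 175] [ 1.000e-01 -3.791e+02]
[264 129] [270 186] [-20.  -66.7]
   140 [ 33.9 -67.4] [ 33.8 -62.8]
[218 104] [238 219] [ -61.9 -118.5]
   140 [  35.5 -119.8] [  34.9 -105.1]
   190 [ -24.7 -119.5] [ -24.7 -105.6]
[236  99] [267 219] [-61.4 -83.9]
   140 [ 34.4 -87.2] [ 34.  -74.3]
   190 [-24.8 -87. ] [-24.8 -73.7]
[308  91] [341 340] [-2.572e+02 -1.000e-01]
   140 [ 33.1 -17.7] [33.1 17.9]
   190 [-24.9 -17.2] [-24.9  17.5]
```

apply_moves:
  series:
    - [[4, -25, 0], 0]
    - [[8, -55, 0], 0]
    - [[11, -80, 0], 0]
    - [[11, -93, 5], 0]
    - [[11, -96, 20], 0]
    - [[11, -96, 50], 0]
    - [[11, -96, 80], 0]
    - [[11, -96, 102], 0]
    - [[11, -96, 114], 0]
    - [[11, -96, 120], 0]

```text
time: 32.2
tool_pos: [0.5407, -0.1662, 0.1722]
tcp_rot: [-0.001, -0.072, 0.997, 0.0]
contact_force: [0.6, -1.0, -2.1]
gripper_width: 0.0112
grip_force: 59.3
```

apply_moves:
  series:
    - [[0, 0, 8], 0]
    - [[0, 0, 16], 0]
    - [[0, 0, 24], 0]
    - [[0, 0, 32], 0]
    - [[0, 0, 38], 0]
    - [[0, 0, 43], 0]
    - [[0, 0, 46], 0]
    - [[0, 0, 48], 0]
    - [[0, 0, 49], 0]
    - [[0, 0, 49], 0]

```text
time: 33.2
tool_pos: [0.5408, -0.1672, 0.1243]
tcp_rot: [0.0, -0.072, 0.997, 0.0]
contact_force: [-0.4, -0.4, -2.5]
gripper_width: 0.0115
grip_force: 59.3
```

apply_moves:
  series:
    - [[0, 0, 2], 0]
    - [[0, 0, 4], 0]
    - [[0, 0, 6], 0]
    - [[0, 0, 8], 0]
    - [[0, 0, 9], 0]
    - [[0, 0, 9], 0]

```text
time: 33.8
tool_pos: [0.5407, -0.1672, 0.1162]
tcp_rot: [0.0, -0.072, 0.997, -0.0]
contact_force: [-4.8, 0.5, 10.8]
gripper_width: 0.0108
grip_force: 61.5
```

apply_moves:
  series:
    - [[0, 0, 0], 0]
    - [[0, 0, 0], 0]
    - [[0, 0, 0], 0]
    - [[0, 0, 0], 0]
    - [[0, 0, -20], 0]
    - [[0, 0, -60], 0]
    - [[0, 0, -110], 0]
    - [[0, 0, -160], 0]
    - [[20, 40, -200], 0]
    - [[45, 85, -220], 0]
  claw: 38

```text
time: 34.8
tool_pos: [0.4922, -0.1002, 0.3314]
tcp_rot: [0.001, -0.071, 0.997, -0.001]
contact_force: [0.1, 0.6, 0.2]
gripper_width: 0.038
grip_force: 0.0
```

apply_moves:
  series:
    - [[0, 30, -20], 0]
    - [[0, 30, -20], 0]
    - [[0, 30, -20], 0]

```text
time: 35.1
tool_pos: [0.4877, -0.0702, 0.3494]
tcp_rot: [0.001, -0.073, 0.997, -0.0]
contact_force: [0.3, 0.4, -0.3]
gripper_width: 0.038
grip_force: 0.0
```

```bash
python3 chk.py red
```

```text
[ 0.4877 -0.0702  0.3494]
red [270 157] [270 205] z.093 [  3.9 -71.3] [-63.3 -74.5] z.1465 [ 13.6 -61.8] [-44.6 -64.6]
red [249 127] [240 260] z.093 [ 44.6 -98.1] [-152.  -126.9] z.1465 [ 48.9 -85. ] [-121.5 -110. ]
yellow [288 122] [286 259] z.093 [ 49.8 -46.2] [-148.1  -56. ] z.1465 [ 53.4 -40.1] [-118.1  -48.5]
green [181 131] [163 256] z.093 [  44.  -197.7] [-152.9 -261.4] z.1465 [  48.3 -171.4] [-122.2 -226.5]
blue [218 128] [202 259] z.093 [  45.1 -141.5] [-153.5 -190. ] z.1465 [  49.3 -122.7] [-122.8 -164.6]
```

View pics/chk_red.png

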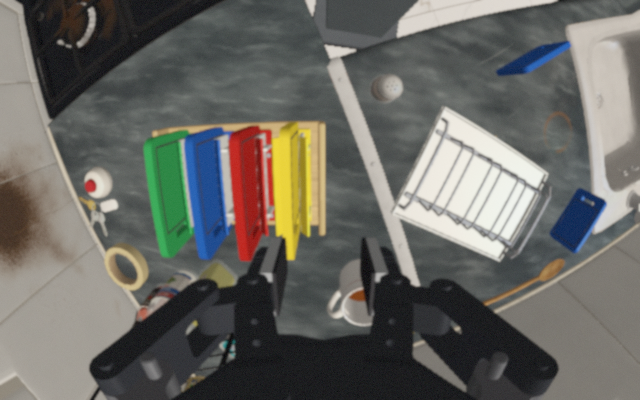

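The picture shows all four boards standing in their own slots, red ends at (249,127) and (240,260). Their mid-lengths agree within about 5 mm, and the gripper is clear of everything.

```bash
python3 -c "
from rig import arm
print(arm.sign_off())"
```

```text
the job is handed in; nothing more can be done
None
```

All four boards are in the slots of their own colours, placed in the order green, yellow, blue, red. The last wrist-camera picture shows them upright and within about 5 mm of centre along the slots. The job was handed in after about 35 s on the robot's clock; no verdict came back at hand-in.

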